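Tip a flush stone coaster out of its holder and set a glass on it

ROBOT

A 6-joint arm with a two-finger parallel gripper is mounted at the origin on a cart in front of the work surface, level with it; the furniture and walls round the work are solid. World frame = base frame: x ahead of the robot, y to its left, z up, the work surface at z = 0. Lengths are in m, angles in degrees, forces in N, time in s.
With the tool pointing down it reaches from about 0.4 to 0.825 m from the base axis. Payload 7 kg.
Tool frame: the origin (TCP) lies midway between the tips of the shut fingers; the grasp point (between the pads) lies 19 mm behind it (r.grip_point_offset is the z of the grasp point in the tool frame, in m); z points along the fingers, y is the line along which they close (so a half turn about z gives the same grasp; the last joint's range is limited). The gripper opens to 88 mm and grips with 3 to 60 N. Pads are 19 mm wide; open, the fingers measure 130 mm over their backs; the gripper's body (78 mm by 193 mm) begins 47 mm behind the grasp point.
Start: joints at [16.507, 20.546, 0.682, 0, -70.136, -16.507], TCP at [0.675, -0, 0.227] pointing down, gripper open.
Joint ranges: [-176.03, 176.03], [-82.01, 121.73], [-58.28, 71.71], [-173.87, 95.51], [-174.79, -0.11], [-173.66, 173.66]. Speed limits (degrees/s): [136.94, 136.94, 172.46, 180, 180, 180].

INTERFACE

Orientations are given as [roll, pitch, yaw] about the fixed x, y, z axes, in that order (R = Rz(yaw) Ry(pitch) Rx(roll)).
In Python, from plant import r, viewer, recognise, outline_of, pinpoint gives the robot as it stands.
- The arm moves only by the tool move_arm, never from a script. Its argument "targets" is a list of rows, each a list of 2 entries, a list of its own where there are three numbers: the shift along the tool's x, y, z in cm, then the turn, a rotation vector about the tool's x, y, z in rad. A call has 1 to 5 rows; each row is the pose to reach, as a shift and turn from the pose commanded when the call began, along the tool's axes at that moment; what a row does not reach only later rows make up. A row lasts 1/8 s, in which the tool goes at most 62.5 mm and 10.7 degrees, less where a joint would pass 70% of its speed; a pose out of reach is approached as far as the arm can. A call with a gripper value outside its range is refused whole. "jaw" is the finger opening in cm, from 0 to 8.76, set as the call begins (left out, the last holds). The fingers move at their own pace and stop on an object; "squeeze" is the grip in N (left out, the last holds). Time passes only in rows, so rows that repeat a pose let the fingers close. It gives the time, the measured TCP pose, the force, the opening and the grip force at its end, in the units of the state.
- r.get_state(): the state, without advancing time (a new reading comes with each control period).
- viewer.capture(name): name is "scene" or "side" or "wrist"; returns a dict with "image" (384x512x3 uint8, blue, green, red), "intrinsics" (3x3 intrinsics, pixels), "D" ([k1, k2, p1, p2, k3] as OpenCV has them; the pictures are not rectified), "camera_from_world" (4x4, takes a point from world to camera coordinates). Camera axes: x right, y up, looking along -z (the intrinsics and any distortion apply to the point x, -y, -z); pixel columns grow to the right and rows downward; lengths in m; the calibration is good to about 2 mm. A picture is of the moment at which its call begins. There is no depth.
- r.close_job(): hands the job in; it is judged then, once.
Trained networks look in the newest picture that a camera, given by its name, has taken for a name from the list of things; names that differ only in an ending like _2 or _b are one class to them, and where a whole thing is asked for, a point or a joint stands for the part that bears it (a point fixed in the world has none). Each returns a list of dicts, best first, with "score" (0 to 1); they miss things now and then, are a little off and sometimes report something else, mostly with a low value. They report only what shows in the picture. A call takes as long as a camera call. They do not tell look-alikes from the thing itself.
- recognise(label, camera): "box" ([left, top, right, bottom] in pixels, round what is visible of it).
- outline_of(label, camera): "mask" (384x512 bool, what is visible of it) and "box" ([left, top, right, bottom] in pixels, round what is visible of it).
- pinpoint(label, camera): "location" ([row, column] in pixels: a listed point, or the origin of a listed thing).
The state is a dict: "time_s": time; "joints": joint angles; "qd": joint speeds; "joint_torque": joint torques, N m; "tcp_pos": TCP position; "eef_rot": TCP orientation; "contact_force": force on the tool from outside, world axes, zero at the start; "moment": the same for the moment, N m; "gripper_width": finger opening in m; "gripper_force": force on a finger pad.
Only numpy, scipy, OpenCV 4.12 (cv2) and the standard library are available. Lean on these libraries where they do the work, as an engineer would, in place of code of your own. Each camera call takes 0.05 s, during which the arm holds its last target. There are 200 camera calls.

TASK

Press down the end of the stone tile at the cut-down end of its wooden holder so that the other end tips fully up, lift the tile out by the raised end and lay it flat, same side up, in the middle of the chopping board. Then stand the small drinking glass upright in the middle of the tile. Set both down softly without dropping them, let go, and leave the salt and pepper shakers where they stand.

Things in the scene. Friction and masses are not known exactly. Their poses are not given: they have to be found in the camera images.
- holder: dark wooden holder, fixed to the worktop, 144 x 90 mm, 44 mm high; origin at the centre of its underside. Its top opening (119 x 66 mm) is filled flush by the tile. x runs along its length: the press end is at -x, where the end wall is cut down to 34 mm height; the lift end at +x has a full-height wall. The side rails are 12 mm wide and 44 mm high.
- press_point (a point): fixed point on the holder, on the tile's top face as it lies at the start, 16 mm in from the tile's press end: push straight down here. Axes as the holder's.
- lift_end (a point): fixed point on the holder, at the top edge of the tile's lift end as it lies at the start (x = +56 mm, 44 mm up). Axes as the holder's.
- seat (a joint): tilting metal seat under the tile, in the holder: 0 = level (tile flush), 0.42 rad = fully tipped, its stop. It turns about a line across the holder at x = -10 mm, 34 mm up (level with the tile's underside, 46 mm from the tile's press end, 66 mm from its lift end). Its hinge is stiff (0.15 N m, about 5 N at the press point) and it stays where it is pushed; fully tipped, the press point has sunk about 13 mm and the lift end's top edge stands about 26 mm above the rails.
- tile: loose plain pale marble tile, right side up (a coaster), 112 mm along its x, 62 mm along its y, 10 mm thick, 0.1 to 0.2 kg; origin at the centre of its underside, z out of its top face. It starts in the holder with its axes as the holder's, about 2 mm of gap at the sides and the lift end and 5 mm at the press end.
- board: wooden chopping board, fixed, 325 x 178 mm, 18 mm thick; origin at the centre of its underside; its y axis runs along its length.
- glass: loose small clear drinking glass, open at the top, 63 mm high, 55 mm across at the rim and 46 mm at the foot, 0.09 kg; origin at the centre of its underside, z up. It stands on the worktop in a row with the shakers.
- salt: loose salt shaker with glass body and grey cap, 44 mm across, 90 mm high; origin at the centre of its underside; leave it alone.
- pepper: loose pepper shaker of the same shape and size as the salt shaker; origin at the centre of its underside; leave it alone.
Things that resemble listed ones, but are neither listed nor needed, are in the scene too. There is more than one size of the tile; the job needs the larger.

How it is judged:
By the outcome, as a careful person would: the job done as asked, in the order asked, and still so for the second after the job is handed in, with the robot touching nothing.
It also fails if it takes over 67 s, if anything falls off the work surface, if the arm or the gripper's body presses on something with over 40 N, if the wrist force passes 120 N, or if a joint passes its speed limit or range.

## Working session

There is one attempt and no reset: what is moved stays moved. The work goes in short steps, Python scripts to look and compute and a tool call to move; the robot and the scene stay as the last step left them, time stands still between calls to the robot, and variables do not carry over. Pictures are saved under pics/ and viewed, at most 10 in all, crops included, and the job is handed in when it is done.

Besides the shell and the picture viewer there is one more tool, called after "Call:" by a JSON object that holds its "name" and its "arguments". move_arm: Moves the arm, as the interface text tells. Its arguments: {"type":"object","properties":{"targets":{"type":"array","items":{"type":"array"}},"jaw":{"type":"number"},"squeeze":{"type":"number"}},"required":["targets"]}

```bash
mkdir -p pics; ls; cat > h.py <<'E'
import numpy as np, cv2, sys
sys.path.insert(0,'.')
from plant import r, viewer, recognise, outline_of, pinpoint
def ray(c,px):  # px (col,row)
    K=np.array(c["intrinsics"],float);D=np.array(c["D"],float)
    u=cv2.undistortPoints(np.array([[px]],float),K,D)[0,0]
    T=np.array(c["camera_from_world"]);R=T[:3,:3];o=-R.T@T[:3,3]
    return o,R.T@np.array([u[0],-u[1],-1])
def atz(c,px,z):
    o,d=ray(c,px);return o+d*(z-o[2])/d[2]
def proj(c,P):
    T=np.array(c["camera_from_world"]);P=np.atleast_2d(P)
    q=P@T[:3,:3].T+T[:3,3];q=q*[1,-1,-1]
    return cv2.projectPoints(q,np.zeros(3),np.zeros(3),np.array(c["intrinsics"],float),np.array(c["D"],float))[0][:,0]
E
python3 - <<'E'
from h import *
np.set_printoptions(precision=4,suppress=True)
zs=dict(holder=0,press_point=.044,lift_end=.044,tile=.034,board=0,glass=0,salt=0,pepper=0)
ims=[]
for cam in ("scene","side","wrist"):
    c=viewer.capture(cam);cv2.imwrite(f"pics/{cam}0.png",c["image"]);ims.append(c["image"])
    print(cam)
    for n,z in zs.items():
        for d in pinpoint(n,cam)[:4]:
            rr,cc=d["location"];print(n,round(d["score"],2),round(cc),round(rr),atz(c,(cc,rr),z)[:2])
print(r.get_state())
cv2.imwrite("pics/both.png",cv2.resize(np.vstack([np.hstack(ims[:2]),np.hstack([ims[2],ims[2]*0])]),(800,600)))
E
```

```text
pics
scene
holder 0.61 349 267 [ 0.5074 -0.2602]
holder 0.17 359 236 [ 0.6113 -0.211 ]
press_point 0.79 346 264 [ 0.4666 -0.279 ]
lift_end 0.76 362 237 [ 0.5592 -0.2496]
tile 0.94 289 306 [ 0.3115 -0.2717]
tile 0.83 352 255 [ 0.5069 -0.2635]
tile 0.19 349 271 [ 0.4643 -0.2885]
board 0.81 195 187 [0.4717 0.2237]
glass 0.83 247 226 [ 0.4529 -0.0053]
salt 0.76 309 194 [ 0.6669 -0.0131]
salt 0.47 348 268 [ 0.5028 -0.2626]
pepper 0.81 281 208 [ 0.566  -0.0088]
side
press_point 0.59 277 301 [ 0.4686 -0.2845]
lift_end 0.91 319 276 [ 0.5632 -0.2473]
tile 0.97 294 291 [ 0.5089 -0.2628]
tile 0.8 203 320 [ 0.3347 -0.286 ]
board 0.87 234 171 [0.4915 0.232 ]
board 0.61 292 305 [ 0.5035 -0.2663]
glass 0.88 235 224 [ 0.4455 -0.0041]
salt 0.89 323 212 [ 0.6668 -0.0107]
salt 0.62 234 228 [ 0.4414 -0.0164]
pepper 0.85 285 218 [ 0.5697 -0.0114]
wrist
glass 0.57 421 169 [ 0.452  -0.0031]
glass 0.23 263 163 [ 0.6642 -0.011 ]
salt 0.93 262 163 [ 0.6648 -0.0114]
pepper 0.75 335 166 [ 0.5676 -0.007 ]
{'time_s': 1.35, 'joints': array([ 16.5081,  20.5464,   0.6817,   0.0017, -70.1365, -16.506 ]), 'qd': array([ 0.0058,  0.096 , -0.0488, -0.0558,  0.0417,  0.0241]), 'joint_torque': array([  0.0035, -58.2392,  29.3297,   7.0026,   0.0126,   0.0001]), 'tcp_pos': array([ 0.675 , -0.    ,  0.2266]), 'eef_rot': array([179.9992,  -0.0019, -89.9974]), 'contact_force': array([-0.4295,  0.0076,  0.0879]), 'moment': array([-0.0445,  0.0205, -0.0022]), 'gripper_force': 0.0, 'gripper_width': 0.08764155378946895}
```

View pics/both.png

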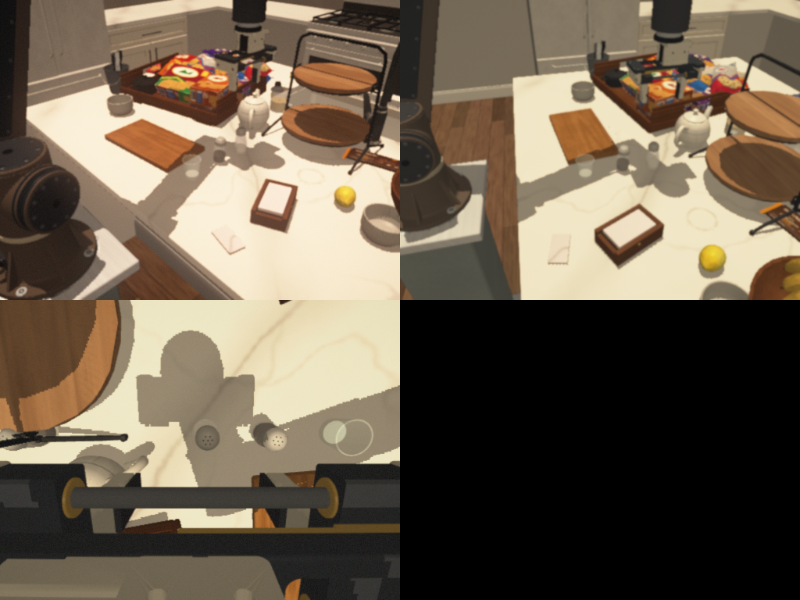

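The picture shows the holder with the tile at about (274,203) in the scene quadrant, the board at (155,145) and the glass at (192,165). The small look-alike tile is loose at (228,240). Next I refine the poses with silhouette fits.

```bash
cat >> h.py <<'E'
from scipy.optimize import minimize
def Rz(a): return np.array([[np.cos(a),-np.sin(a),0],[np.sin(a),np.cos(a),0],[0,0,1]])
def box(l,w,z0,z1): return np.array([[a*l/2,b*w/2,z] for a in(-1,1) for b in(-1,1) for z in(z0,z1)])
def cone():
    t=np.linspace(0,2*np.pi,40);return np.vstack([np.c_[.023*np.cos(t),.023*np.sin(t),0*t],np.c_[.0275*np.cos(t),.0275*np.sin(t),0*t+.063]])
def sil(c,P):
    S=4;m=np.zeros((384*1,512*1),np.uint8)
    h=cv2.convexHull(proj(c,P).astype(np.float32))
    big=np.zeros((384*S//2,512*S//2),np.uint8);cv2.fillConvexPoly(big,np.round((h+.5)*2*16-8).astype(np.int32),1,shift=4);return big>0
def fit(views,P,x0,yaw=True):
    ms=[(c,cv2.resize(m.astype(np.uint8),None,fx=2,fy=2,interpolation=cv2.INTER_NEAREST)>0) for c,m in views]
    def f(x):
        Q=P@Rz(x[2]/ .1*.1 if yaw else 0).T+[x[0],x[1],0]
        return sum(1-(s&m).sum()/(s|m).sum() for c,m in ms for s in [sil(c,Q)])/len(ms)
    s0=np.array([[0,0,0],[.01,0,0],[0,.01,0],[0,0,.12]])
    if not yaw: s0=s0[:3,:2];x0=x0[:2]
    return minimize(f,x0,method="Nelder-Mead",options=dict(initial_simplex=s0+np.array(x0),xatol=1e-4,fatol=1e-4))
def pick(label,cam,c,p):
    t=proj(c,p)[0];o=outline_of(label,cam)
    o=[d for d in o if d["mask"].any()]
    return min(o,key=lambda d:np.hypot(*(np.argwhere(d["mask"]).mean(0)[::-1]-t))) ["mask"] if o else None
E
python3 - <<'E'
from h import *
np.set_printoptions(precision=4,suppress=True)
J=dict(holder=(box(.144,.09,0,.044),[.510,-.263,.345],.03),board=(box(.178,.325,0,.018),[.48,.228,0],.01),
 tile=(box(.112,.062,.044,.044),[.510,-.263,.345],.044),glass=(cone(),[.45,-.004,0],.03))
C={k:viewer.capture(k) for k in("scene","side")}
for n,(P,x0,z) in J.items():
    V=[]
    for k,c in C.items():
        m=pick(n,k,c,[x0[0],x0[1],z])
        if m is not None and m.sum()>50:
            V.append((c,m)); a=fit([(c,m)],P,x0,n!="glass");print(n,k,m.sum(),a.x,round(a.fun,3))
    a=fit(V,P,x0,n!="glass");print(n,"both",a.x,np.degrees(a.x[2:]),round(a.fun,3))
E
```

```text
holder scene 1696 [ 0.5041 -0.2648  0.3972] 0.441
holder both [ 0.5041 -0.2648  0.3972] [22.7567] 0.441
board scene 4466 [0.4811 0.2325 0.076 ] 0.07
board side 3927 [0.4822 0.229  0.0724] 0.104
board both [0.4806 0.229  0.0915] [5.2441] 0.091
tile scene 1191 [ 0.499  -0.2678  0.3987] 0.065
tile side 1718 [ 0.5046 -0.2686  0.3743] 0.053
tile both [ 0.5021 -0.2679  0.3956] [22.6665] 0.084
glass scene 623 [ 0.451  -0.0009] 0.135
glass side 615 [ 0.4521 -0.0045] 0.126
glass both [ 0.4522 -0.0013] [] 0.141
```

Call:
{"name": "move_arm", "arguments": {"targets": [[[3.8, 2.4, 0], [0, 0, 0.17]], [[7.6, 4.8, 0], [0, 0, 0.34]], [[11.4, 7.2, 0], [0, 0, 0.51]], [[15.2, 9.6, 0], [0, 0, 0.68]], [[19, 12, 0], [0, 0, 0.85]]], "jaw": 0}}

```text
time_s: 2.48
tcp_pos: [0.5541, -0.1911, 0.2268]
eef_rot: [-180.0, 0.0, -139.0]
contact_force: [-0.4, 0.1, -0.2]
gripper_width: 0.0431
gripper_force: 0.0
```

Call:
{"name": "move_arm", "arguments": {"targets": [[[3.5, -0.8, 0], [0, 0, 0.15]], [[6.5, -1.6, 0], [0, 0, 0.28]], [[8.6, -2.3, 0], [0, 0, 0.345]], [[8.6, -2.3, 0], [0, 0, 0.345]]]}}

```text
time_s: 2.98
tcp_pos: [0.5048, -0.2651, 0.2268]
eef_rot: [-180.0, 0.0, -158.6]
contact_force: [0.2, 0.5, 0.6]
gripper_width: 0.0038
gripper_force: 0.0
```

```bash
python3 - <<'E'
from h import *
np.set_printoptions(precision=4,suppress=True)
c=viewer.capture("wrist");s=r.get_state();print(s["tcp_pos"],s["eef_rot"])
im=c["image"].copy()
for n,z in dict(press_point=.044,lift_end=.044,tile=.034,holder=0).items():
    for d in pinpoint(n,"wrist")[:2]:
        rr,cc=d["location"];print(n,round(d["score"],2),round(cc),round(rr),atz(c,(cc,rr),z)[:2])
for d in outline_of("tile","wrist")[:1]:
    m=d["mask"];q=cv2.minAreaRect(np.argwhere(m)[:,::-1].astype(np.float32))
    b=cv2.boxPoints(q);print(m.sum(),b);W=np.array([atz(c,p,.044) for p in b]);print(W,W.mean(0))
    print([round(np.linalg.norm(W[i]-W[i-1]),4) for i in range(4)])
    a=fit([(c,m)],box(.112,.062,.044,.044),[.505,-.265,.37]);print(a.x,a.fun)
for (x,y,w,col) in [(.502,-.268,.395,(0,0,255)),(.5095,-.263,.345,(255,0,0))]:
    P=np.array([[.056,.031,.044],[.056,-.031,.044],[-.056,-.031,.044],[-.056,.031,.044]])@Rz(w).T+[x,y,0]
    cv2.polylines(im,[proj(c,P).astype(int)],True,col,1)
cv2.imwrite("pics/w1.png",im)
E
```

```text
[ 0.5054 -0.2645  0.2267] [-179.9891    0.02   -158.492 ]
lift_end 0.67 255 221 [ 0.5559 -0.2467]
tile 0.67 313 46 [ 0.3454 -0.26  ]
tile 0.57 256 174 [ 0.5013 -0.2662]
4590 [[228. 129.]
 [281. 129.]
 [281. 220.]
 [228. 220.]]
[[ 0.4632 -0.316   0.044 ]
 [ 0.4411 -0.2594  0.044 ]
 [ 0.5428 -0.217   0.044 ]
 [ 0.5668 -0.2782  0.044 ]] [ 0.5035 -0.2676  0.044 ]
[np.float64(0.1103), np.float64(0.0608), np.float64(0.1102), np.float64(0.0657)]
[ 0.5037 -0.2663  0.3964] 0.05675800730039582
```

View pics/w1.png

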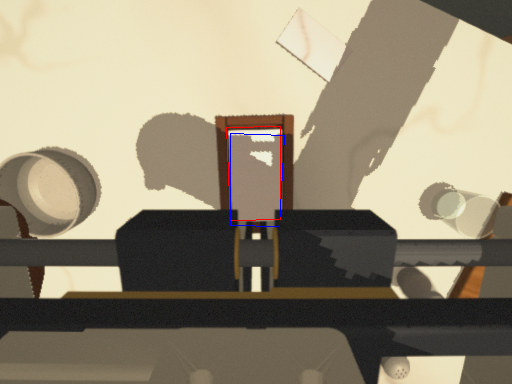

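The red overlay fits the tile: it spans columns 228–281 and rows 129–220, with its centre at (0.503,-0.267) and yaw about 22.4°. Next I go to the press point.

Call:
{"name": "move_arm", "arguments": {"targets": [[[1.5, -0.1, 5], [0, 0, -0.01]], [[3, -0.17, 10], [0, 0, -0.014]], [[4.25, -0.17, 14.5], [0, 0, -0.014]], [[4.25, -0.17, 17], [0, 0, -0.014]], [[4.25, -0.17, 17.5], [0, 0, -0.014]]]}}

```text
time_s: 3.9
tcp_pos: [0.4658, -0.2807, 0.05]
eef_rot: [179.9, -0.2, -157.6]
contact_force: [-0.1, -0.3, 1.1]
gripper_width: 0.0004
gripper_force: 0.0
```

Call:
{"name": "move_arm", "arguments": {"targets": [[[0, 0, 0.3], [0, 0, 0]], [[0, 0, 0.6], [0, 0, 0]], [[0, 0, 0.9], [0, 0, 0]], [[0, 0, 1.2], [0, 0, 0]], [[0, 0, 1.2], [0, 0, 0]]]}}

```text
time_s: 4.53
tcp_pos: [0.4665, -0.2817, 0.0404]
eef_rot: [-180.0, -0.0, -157.6]
contact_force: [-2.7, -2.4, 4.7]
gripper_width: 0.0002
gripper_force: 2.7
```

Call:
{"name": "move_arm", "arguments": {"targets": [[[0, 0, 0.15], [0, 0, 0]], [[0, 0, 0.3], [0, 0, 0]], [[0, 0, 0.45], [0, 0, 0]], [[0, 0, 0.45], [0, 0, 0]]]}}

```text
time_s: 5.03
tcp_pos: [0.4658, -0.2818, 0.0359]
eef_rot: [-180.0, -0.1, -157.7]
contact_force: [-4.2, -2.5, 5.8]
gripper_width: 0.0007
gripper_force: 3.8
```

Call:
{"name": "move_arm", "arguments": {"targets": [[[0, 0, 0.1], [0, 0, 0]], [[0, 0, 0.2], [0, 0, 0]], [[0, 0, 0.3], [0, 0, 0]], [[0, 0, 0.3], [0, 0, 0]]]}}

```text
time_s: 5.52
tcp_pos: [0.4658, -0.282, 0.0334]
eef_rot: [-180.0, -0.1, -157.7]
contact_force: [-5.7, -2.7, 11.3]
gripper_width: 0.0007
gripper_force: 6.8
```

Call:
{"name": "move_arm", "arguments": {"targets": [[[0, 0, 0.1], [0, 0, 0]], [[0, 0, 0.2], [0, 0, 0]], [[0, 0, 0.2], [0, 0, 0]]]}}

```text
time_s: 5.9
tcp_pos: [0.466, -0.2821, 0.0328]
eef_rot: [-179.9, -0.0, -157.6]
contact_force: [-9.8, 1.3, 25.4]
gripper_width: 0.0004
gripper_force: 13.8
```

Call:
{"name": "move_arm", "arguments": {"targets": [[[0, 0, -4], [0, 0, 0]], [[0, 0, -8.5], [0, 0, 0]], [[-2, 0, -9.6], [0, -0.15, 0]], [[-4.1, 0, -9.6], [0, -0.3, 0]], [[-4.1, 0, -9.6], [0, -0.42, 0]]], "jaw": 8.7}}

```text
time_s: 6.52
tcp_pos: [0.5059, -0.2653, 0.1276]
eef_rot: [-179.8, 24.4, -157.5]
contact_force: [-2.1, -1.3, -0.0]
gripper_width: 0.0447
gripper_force: 0.0
```

```bash
python3 - <<'E'
from h import *
np.set_printoptions(precision=4,suppress=True)
C={k:viewer.capture(k) for k in("scene","side","wrist")};s=r.get_state();print(s["tcp_pos"],s["eef_rot"])
H=np.array([.5032,-.2668,0]);w=np.radians(22.4);t=.42
L=np.array([[a,b,z] for a in(-46,66) for b in(-31,31) for z in (0,10)])/1000.
Rt=np.array([[np.cos(t),0,-np.sin(t)],[0,1,0],[np.sin(t),0,np.cos(t)]])
def tile(dx): 
    return ((L+[dx,0,0])@Rt.T+[-.01,0,.034])@Rz(w).T+H
crops=[]
for k,c in C.items():
    im=c["image"]
    o=pick("tile",k,c,H+[0,0,.05])
    im2=im.copy()
    q=proj(c,tile(0)); 
    for e in [(1,3),(3,7),(7,5),(5,1),(4,6),(4,5),(6,7)]: cv2.line(im2,*[tuple(int(v) for v in q[i]) for i in e],(0,0,255),1)
    if o is not None:
        for dx in (-.006,-.004,-.002,0,.002): 
            m=cv2.resize(o.astype(np.uint8),None,fx=2,fy=2,interpolation=0)>0;S=sil(c,tile(dx));print(k,dx,round((S&m).sum()/(S|m).sum(),3))
    x,y=q.mean(0).astype(int);x=min(max(x,65),447);y=min(max(y,60),324)
    crops.append(cv2.resize(np.hstack([im[y-60:y+60,x-65:x+65],im2[y-60:y+60,x-65:x+65]]),(400,190),interpolation=cv2.INTER_CUBIC))
cv2.imwrite("pics/tip.png",np.vstack(crops))
E
```

```text
[ 0.5039 -0.2668  0.1267] [-179.9831   24.08   -157.8342]
scene -0.006 0.779
scene -0.004 0.805
scene -0.002 0.835
scene 0 0.86
scene 0.002 0.866
side -0.006 0.677
side -0.004 0.684
side -0.002 0.697
side 0 0.708
side 0.002 0.708
wrist -0.006 0.878
wrist -0.004 0.91
wrist -0.002 0.943
wrist 0 0.971
wrist 0.002 0.951
```

View pics/tip.png

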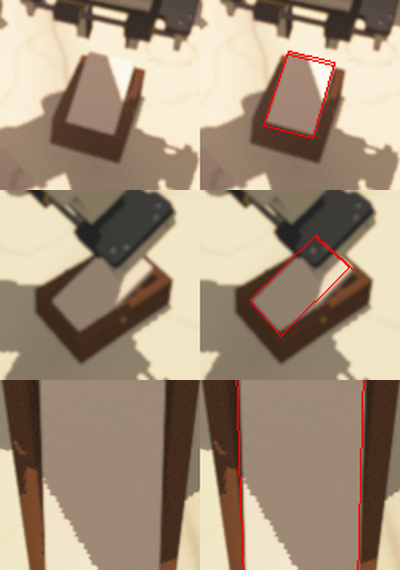

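The seat is fully tipped and the model overlay fits: the raised end is at (300,55) in the top row. The tile has not slid. Next I advance the gripper and close it.

Call:
{"name": "move_arm", "arguments": {"targets": [[[0, 0, 1], [0, 0, 0]], [[0, 0, 2.5], [0, 0, 0]], [[0, 0, 4.5], [0, 0, 0]], [[0, 0, 6.5], [0, 0, 0]], [[0, 0, 7.9], [0, 0, 0]]]}}

```text
time_s: 7.45
tcp_pos: [0.5344, -0.2529, 0.0518]
eef_rot: [179.9, 24.0, -157.7]
contact_force: [-0.5, 0.4, -0.1]
gripper_width: 0.0872
gripper_force: 0.0
```

Call:
{"name": "move_arm", "arguments": {"targets": [[[0, 0, 0], [0, 0, 0]], [[0, 0, 0], [0, 0, 0]], [[0, 0, 0], [0, 0, 0]], [[0, 0, 0], [0, 0, 0]], [[0, 0, 0], [0, 0, 0]]], "jaw": 5.0, "squeeze": 35}}

```text
time_s: 8.07
tcp_pos: [0.5346, -0.2537, 0.0546]
eef_rot: [-179.9, 24.1, -157.6]
contact_force: [-1.0, 0.8, 3.2]
gripper_width: 0.061
gripper_force: 35.0
```

Call:
{"name": "move_arm", "arguments": {"targets": [[[-0.2, 0, -0.46], [0, 0, 0]], [[-0.61, 0, -1.37], [0, 0, 0]], [[-1.63, 0, -3.65], [0, 0, 0]], [[-2.86, 0, -6.4], [0, 0, 0]], [[-4.08, 0, -9.13], [0, 0, 0]]]}}

```text
time_s: 8.7
tcp_pos: [0.5342, -0.2534, 0.1554]
eef_rot: [-180.0, 24.1, -157.7]
contact_force: [-0.2, -0.1, -2.2]
gripper_width: 0.0615
gripper_force: 35.0
```

```bash
python3 - <<'E'
from h import *
np.set_printoptions(precision=4,suppress=True)
C={k:viewer.capture(k) for k in("scene","side","wrist")};s=r.get_state();print(s["tcp_pos"],s["eef_rot"],s["contact_force"],s["moment"],s["gripper_width"])
cv2.imwrite("pics/lift.png",cv2.resize(np.hstack([c["image"] for c in C.values()]),(800,200),interpolation=cv2.INTER_AREA))
E
```

```text
[ 0.5352 -0.2537  0.1565] [-179.8193   24.2255 -157.5752] [-0.2308  0.0516 -1.9761] [-0.5535  1.3468  0.0372] 0.06112937982342894
```

View pics/lift.png

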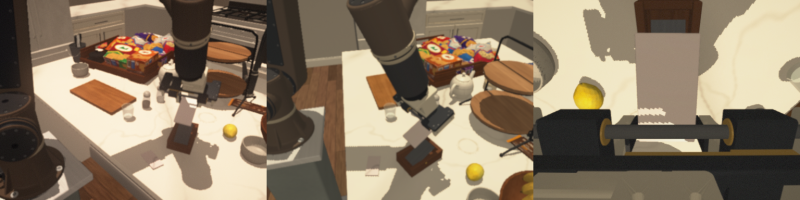

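The tile is held at its raised end, clear of the holder. In the right-hand picture it fills columns 637–697, square to the gripper. Next I plan the carry to the board and take a better board fit.

```bash
cat >> h.py <<'E'
from scipy.spatial.transform import Rotation as Ro, Slerp
def plan(p1,e1,n,p0=None,e0=None,smooth=True):
    s=r.get_state();p0=np.array(s["tcp_pos"] if p0 is None else p0);e0=s["eef_rot"] if e0 is None else e0
    A=Ro.from_euler("xyz",e0,degrees=True);B=Ro.from_euler("xyz",e1,degrees=True);S=Slerp([0,1],Ro.concatenate([A,B]))
    t=np.linspace(0,1,n+1);t=t*t*(3-2*t) if smooth else t
    for k in range(0,n,5):
        pb,Rb=p0+(np.array(p1)-p0)*t[k],S(t[k])
        print([[(Rb.inv().apply(p0+(np.array(p1)-p0)*t[j]-pb)*100).round(2).tolist(),(Rb.inv()*S(t[j])).as_rotvec().round(3).tolist()] for j in range(k+1,min(k+5,n)+1)])
    print("max step mm,deg",np.linalg.norm(np.array(p1)-p0)*1e3*np.diff(t).max(),np.degrees((A.inv()*B).magnitude())*np.diff(t).max())
E
python3 - <<'E'
from h import *
np.set_printoptions(precision=4,suppress=True)
V=[]
for k in("scene","side"):
    c=viewer.capture(k);m=pick("board",k,c,[.48,.23,.01]);V.append((c,m))
    q=cv2.boxPoints(cv2.minAreaRect(np.argwhere(m)[:,::-1].astype(np.float32)))
    h=cv2.convexHull(np.argwhere(m)[:,::-1].astype(np.int32));a=cv2.approxPolyN(h,4)[0] if hasattr(cv2,"approxPolyN") else q
    W=np.array([atz(c,p,.018)[:2] for p in a.astype(float)]);print(k,W.tolist(),W.mean(0))
    for x0 in ([.48,.23,0],[.485,.225,.15]):
        f=fit([V[-1]],box(.178,.325,0,.018),x0);print(f.x,f.fun)
plan([.478,.268,.17],[180,0,-85.4],14)
E
```

```text
scene [[0.3883930534650446, 0.04324697366720398], [0.36313963363065344, 0.3855405804114431], [0.552340692655866, 0.39263826476035124], [0.5812063410696738, 0.057424386906569036]] [0.4713 0.2197]
[0.48   0.234  0.0869] 0.06890808785260749
[0.4808 0.2323 0.0884] 0.06780807660283095
side [[0.4040163941202796, 0.02859796972190254], [0.3773796806642363, 0.3748548185384528], [0.4981614758463405, 0.3842783822145768], [0.5126247970698358, 0.07813196112810805]] [0.448  0.2165]
[0.4764 0.2339 0.0489] 0.45451402892204873
[0.476  0.236  0.0886] 0.4538536922810861
[[[-0.2, 0.73, 0.06], [-0.004, 0.005, -0.018]], [[-0.78, 2.79, 0.25], [-0.015, 0.02, -0.069]], [[-1.66, 5.94, 0.53], [-0.031, 0.043, -0.147]], [[-2.78, 9.98, 0.88], [-0.052, 0.072, -0.246]], [[-4.09, 14.67, 1.3], [-0.077, 0.106, -0.362]]]
[[[-3.21, 4.24, 0.57], [-0.027, 0.037, -0.127]], [[-6.55, 8.67, 1.17], [-0.055, 0.076, -0.259]], [[-9.9, 13.1, 1.76], [-0.083, 0.114, -0.391]], [[-13.1, 17.34, 2.33], [-0.11, 0.151, -0.518]], [[-16.03, 21.22, 2.85], [-0.134, 0.185, -0.634]]]
[[[-4.05, 1.13, 0.13], [-0.021, 0.029, -0.1]], [[-7.21, 2.02, 0.23], [-0.038, 0.052, -0.177]], [[-9.27, 2.59, 0.3], [-0.048, 0.067, -0.228]], [[-10.01, 2.8, 0.32], [-0.052, 0.072, -0.246]]]
max step mm,deg 55.79880979008465 8.05045634917687
```

Call:
{"name": "move_arm", "arguments": {"targets": [[[-0.2, 0.73, 0.06], [-0.004, 0.005, -0.018]], [[-0.78, 2.79, 0.25], [-0.015, 0.02, -0.069]], [[-1.66, 5.94, 0.53], [-0.031, 0.043, -0.147]], [[-2.78, 9.98, 0.88], [-0.052, 0.072, -0.246]], [[-4.09, 14.67, 1.3], [-0.077, 0.106, -0.362]]]}}

```text
time_s: 9.68
tcp_pos: [0.5176, -0.1004, 0.1583]
eef_rot: [-176.6, 17.2, -135.5]
contact_force: [1.1, -0.0, -0.6]
gripper_width: 0.0619
gripper_force: 35.0
```

Call:
{"name": "move_arm", "arguments": {"targets": [[[-3.21, 4.24, 0.57], [-0.027, 0.037, -0.127]], [[-6.55, 8.67, 1.17], [-0.055, 0.076, -0.259]], [[-9.9, 13.1, 1.76], [-0.083, 0.114, -0.391]], [[-13.1, 17.34, 2.33], [-0.11, 0.151, -0.518]], [[-16.03, 21.22, 2.85], [-0.134, 0.185, -0.634]]]}}

```text
time_s: 10.3
tcp_pos: [0.4888, 0.1664, 0.1671]
eef_rot: [-177.5, 4.3, -99.1]
contact_force: [0.9, -0.4, -1.1]
gripper_width: 0.0614
gripper_force: 35.0
```

Call:
{"name": "move_arm", "arguments": {"targets": [[[-4.05, 1.13, 0.13], [-0.021, 0.029, -0.1]], [[-7.21, 2.02, 0.23], [-0.038, 0.052, -0.177]], [[-9.27, 2.59, 0.3], [-0.048, 0.067, -0.228]], [[-10.0, 2.8, 0.32], [-0.052, 0.072, -0.246]], [[-10.0, 2.8, 0.32], [-0.052, 0.072, -0.246]]]}}

```text
time_s: 10.92
tcp_pos: [0.4782, 0.2674, 0.1701]
eef_rot: [-180.0, -0.1, -85.4]
contact_force: [0.2, 0.0, -1.0]
gripper_width: 0.0614
gripper_force: 35.0
```

```bash
python3 - <<'E'
from h import *
np.set_printoptions(precision=4,suppress=True)
C={k:viewer.capture(k) for k in("scene","side","wrist")};s=r.get_state();print(s["tcp_pos"],s["eef_rot"],s["joints"])
c=C["wrist"]
R=Ro.from_euler("xyz",s["eef_rot"],degrees=True).as_matrix();p=np.array(s["tcp_pos"])
def tl(dx,dz,a):
    B=box(.112,.062,-.010,0)  # tool-frame: underside at z=0, top at -10mm
    ca,sa=np.cos(a),np.sin(a)
    B=B+[dx,0,0]; B=B@np.array([[ca,0,sa],[0,1,0],[-sa,0,ca]]).T+[0,0,dz]
    return B@R.T+p
m=pick("tile","wrist",c,tl(.038,.001,0).mean(0))
M=cv2.resize(m.astype(np.uint8),None,fx=2,fy=2,interpolation=0)>0;print(m.sum(),np.argwhere(m).min(0),np.argwhere(m).max(0))
# compare only rows where tile visible
rows=np.where(M.any(1))[0];lim=rows.max()
def f(x):
    S=sil(c,tl(x[0],x[2]*0+.001,x[1]));S=S.copy();S[lim-6:]=0;m2=M.copy();m2[lim-6:]=0
    return 1-(S&m2).sum()/(S|m2).sum()
for x0 in ([.038,0,0],[.038,.1,0],[.038,-.1,0]):
    a=minimize(f,x0[:2]+[0],method="Nelder-Mead",options=dict(initial_simplex=np.array(x0)+[[0,0,0],[.005,0,0],[0,.05,0],[0,0,1]]));print(a.x[:2],a.fun)
im=c["image"].copy();cv2.polylines(im,[cv2.convexHull(proj(c,tl(.038,.001,0)).astype(int))],True,(0,0,255),1)
for (x,y,w,col) in [(.481,.230,.08,(0,255,0)),(.480,.234,.088,(255,0,0))]:
    cv2.polylines(im,[proj(c,box(.178,.325,.018,.018)[[0,2,6,4]]@Rz(w).T+[x,y,0]).astype(int)],True,col,1)
cv2.imwrite("pics/b1.png",cv2.resize(np.hstack([im,C["scene"]["image"][100:300].repeat(2,0)[:384]*0+C["scene"]["image"]]),(800,300),interpolation=cv2.INTER_AREA))
E
```

```text
[0.4784 0.2665 0.1705] [-179.9425   -0.0614  -85.4831] [ 49.6854  11.1596 -20.1281   0.0983 -58.7154 -45.2195]
21498 [ 63 194] [272 320]
[ 0.0367 -0.0023] 0.1725512754393621
[0.0366 0.0541] 0.17180586419146138
[ 0.0374 -0.0717] 0.17348748209222875
```

View pics/b1.png

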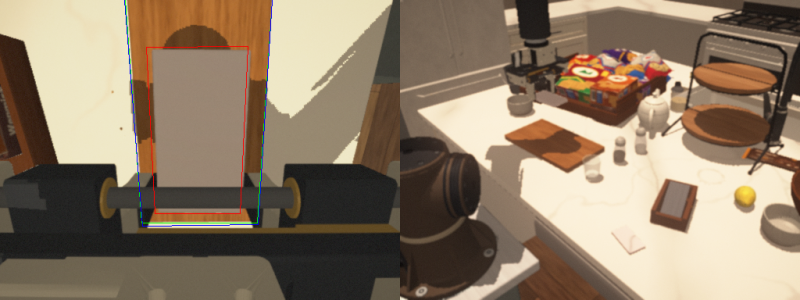

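The tile is held above the board. In the left picture its far end is at row 48, columns 152–248. It looks about 5% narrower there than the model, so it may droop a little. I measure the droop from its edges.

```bash
python3 - <<'E'
from h import *
from scipy.optimize import least_squares
np.set_printoptions(precision=4,suppress=True)
c=viewer.capture("wrist");s=r.get_state()
R=Ro.from_euler("xyz",s["eef_rot"],degrees=True).as_matrix();p=np.array(s["tcp_pos"])
m=outline_of("tile","wrist")[0]["mask"]
rows=range(80,195,5)
obs=np.array([(np.where(m[i])[0].min(),np.where(m[i])[0].max()+1) for i in rows])-.5
col=range(215,300,8);top=np.array([np.where(m[:,j])[0].min() for j in col])-.5
print(obs[[0,5,10,15,-1]].tolist(),top.tolist())
def pr(x):  # x: dx,dz(top face),pitch,dy,yaw
    rot=Ro.from_euler("yz",[x[2],x[4]]).as_matrix()
    P=np.array([[a,b,0] for b in(-.031,.031) for a in np.linspace(-.056,.056,40)]+[[.056,b,0] for b in np.linspace(-.031,.031,20)])
    P=(P+[x[0],0,0])@rot.T+[0,x[3],x[1]]
    return proj(c,P@R.T+p)
def f(x):
    q=pr(x);e=[]
    A,B,T=q[:40],q[40:80],q[80:]
    for i,(l,rr) in zip(rows,obs):
        ca=[np.interp(i,*E[np.argsort(E[:,1])][:,::-1].T) for E in(A,B)];ca.sort();e+=[ca[0]-l,ca[1]-rr]
    T=T[np.argsort(T[:,0])]
    e+=list(np.interp(col,T[:,0],T[:,1])-top)
    return e+[(x[0]-.038)*300]
a=least_squares(f,[.038,-.009,0,0,0],x_scale=[.01,.01,.1,.01,.1]);print("dx,dz,pitch(+=far end up),dy,yaw",a.x,np.sqrt(np.mean(np.square(a.fun))))
print(np.sqrt(np.diag(np.linalg.pinv(a.jac.T@a.jac)))*.7)
E
```

```text
[[193.5, 319.5], [194.5, 317.5], [196.5, 316.5], [197.5, 314.5], [199.5, 312.5]] [62.5, 62.5, 62.5, 62.5, 62.5, 63.5, 63.5, 62.5, 62.5, 62.5, 62.5]
dx,dz,pitch(+=far end up),dy,yaw [ 0.0376 -0.0024  0.0332  0.0015  0.0044] 0.40914397871050656
[0.0001 0.001  0.0156 0.0002 0.0029]
```

Call:
{"name": "move_arm", "arguments": {"targets": [[[-0.1, 0, 2], [0, 0, 0]], [[-0.2, 0, 6], [0, 0, 0]], [[-0.2, 0, 10], [0, 0, 0]], [[-0.2, 0, 13], [0, 0, 0]], [[-0.2, 0, 13.5], [0, 0, 0]]]}}

```text
time_s: 11.85
tcp_pos: [0.4776, 0.2679, 0.0338]
eef_rot: [179.9, -0.2, -85.4]
contact_force: [-0.1, -0.6, -0.2]
gripper_width: 0.0614
gripper_force: 35.0
```

Call:
{"name": "move_arm", "arguments": {"targets": [[[0, 0, 0.15], [0, 0, 0]], [[0, 0, 0.3], [0, 0, 0]], [[0, 0, 0.45], [0, 0, 0]], [[0, 0, 0.6], [0, 0, 0]], [[0, 0, 0.6], [0, 0, 0]]]}}

```text
time_s: 12.48
tcp_pos: [0.4785, 0.2694, 0.0296]
eef_rot: [-179.9, -0.1, -85.4]
contact_force: [-0.5, 1.1, -0.7]
gripper_width: 0.0619
gripper_force: 35.0
```

Call:
{"name": "move_arm", "arguments": {"targets": [[[0, 0, 0.1], [0, 0, 0]], [[0, 0, 0.2], [0, 0, 0]], [[0, 0, 0.3], [0, 0, 0]], [[0, 0, 0.3], [0, 0, 0]]]}}

```text
time_s: 12.98
tcp_pos: [0.4784, 0.2693, 0.0264]
eef_rot: [-179.9, -0.1, -85.4]
contact_force: [-0.1, 0.2, -1.2]
gripper_width: 0.0616
gripper_force: 35.0
```

Call:
{"name": "move_arm", "arguments": {"targets": [[[0, 0, 0.1], [0, 0, 0]], [[0, 0, 0.2], [0, 0, 0]], [[0, 0, 0.2], [0, 0, 0]]]}}

```text
time_s: 13.35
tcp_pos: [0.4784, 0.2693, 0.0244]
eef_rot: [-179.9, -0.1, -85.4]
contact_force: [0.3, -0.1, -1.1]
gripper_width: 0.0618
gripper_force: 35.0
```

Call:
{"name": "move_arm", "arguments": {"targets": [[[0, 0, 0.1], [0, 0, 0]], [[0, 0, 0.2], [0, 0, 0]], [[0, 0, 0.2], [0, 0, 0]]]}}

```text
time_s: 13.72
tcp_pos: [0.4784, 0.2693, 0.0224]
eef_rot: [-179.9, -0.1, -85.4]
contact_force: [-0.7, 0.4, 0.3]
gripper_width: 0.0615
gripper_force: 35.0
```

Call:
{"name": "move_arm", "arguments": {"targets": [[[0, 0, 0.1], [0, 0, 0]], [[0, 0, 0.15], [0, 0, 0]], [[0, 0, 0.15], [0, 0, 0]]]}}

```text
time_s: 14.1
tcp_pos: [0.4785, 0.2694, 0.0209]
eef_rot: [-179.9, -0.1, -85.4]
contact_force: [-0.2, 0.7, -0.2]
gripper_width: 0.0618
gripper_force: 35.0
```

Call:
{"name": "move_arm", "arguments": {"targets": [[[0, 0, 0.05], [0, 0, 0]], [[0, 0, 0.1], [0, 0, 0]], [[0, 0, 0.1], [0, 0, 0]]]}}

```text
time_s: 14.48
tcp_pos: [0.4785, 0.2694, 0.0201]
eef_rot: [-179.9, -0.1, -85.4]
contact_force: [-0.8, 0.1, 0.8]
gripper_width: 0.0615
gripper_force: 35.0
```

Call:
{"name": "move_arm", "arguments": {"targets": [[[0, 0, 0.05], [0, 0, 0]], [[0, 0, 0.1], [0, 0, 0]], [[0, 0, 0.1], [0, 0, 0]]]}}

```text
time_s: 14.85
tcp_pos: [0.4785, 0.2694, 0.02]
eef_rot: [-179.9, -0.1, -85.4]
contact_force: [-5.1, 0.2, 10.5]
gripper_width: 0.0616
gripper_force: 35.0
```

Call:
{"name": "move_arm", "arguments": {"targets": [[[0, 0, -0.08], [0, 0, 0]], [[0, 0, -0.08], [0, 0, 0]]]}}

```text
time_s: 15.1
tcp_pos: [0.4785, 0.2694, 0.02]
eef_rot: [-179.9, -0.1, -85.4]
contact_force: [-2.0, -1.6, 4.7]
gripper_width: 0.0614
gripper_force: 35.0
```

Call:
{"name": "move_arm", "arguments": {"targets": [[[0, 0, 0], [0, 0, 0]], [[0, 0, 0], [0, 0, 0]], [[0, 0, 0], [0, 0, 0]]], "jaw": 8.7}}

```text
time_s: 15.48
tcp_pos: [0.4784, 0.2694, 0.0196]
eef_rot: [-179.9, -0.1, -85.4]
contact_force: [0.4, -0.3, -0.4]
gripper_width: 0.0848
gripper_force: 0.0
```

Call:
{"name": "move_arm", "arguments": {"targets": [[[0, 0, -1], [0, 0, 0]], [[0, 0, -4], [0, 0, 0]], [[0, 0, -9], [0, 0, 0]], [[-4, 0, -14], [0, 0, 0]], [[-4, 0, -15], [0, 0, 0]]]}}

```text
time_s: 16.1
tcp_pos: [0.4766, 0.3125, 0.1744]
eef_rot: [-179.6, 0.2, -85.3]
contact_force: [-0.4, 0.4, -1.3]
gripper_width: 0.087
gripper_force: 0.0
```

```bash
python3 - <<'E'
from h import *
np.set_printoptions(precision=4,suppress=True)
C={k:viewer.capture(k) for k in("scene","side","wrist")};s=r.get_state();print(s["tcp_pos"],s["eef_rot"],s["joints"])
V=[];B=[]
for k,c in C.items():
    m=pick("tile",k,c,[.48,.232,.028])
    f=fit([(c,m)],box(.112,.062,.018,.028),[.48,.231,1.65]);print(k,m.sum(),f.x,np.degrees(f.x[2]),f.fun)
    mb=pick("board",k,c,[.48,.232,.018])
    if mb is not None:
        mb=mb|m;f=fit([(c,mb)],box(.178,.325,0,.018),[.48,.231,.08]);print(" board",mb.sum(),f.x,f.fun)
    for n in("glass","pepper"):
        for d in pinpoint(n,k)[:2]:
            rr,cc=d["location"];print(n,round(d["score"],2),atz(c,(cc,rr),0)[:2])
im=[C[k]["image"] for k in C]
w=C["wrist"];im[2]=im[2].copy()
for (x,y,a) in [(.480,.232,.086)]: cv2.polylines(im[2],[proj(w,box(.178,.325,.018,.018)[[0,2,6,4]]@Rz(a).T+[x,y,0]).astype(int)],True,(255,0,0),1)
cv2.imwrite("pics/b2.png",cv2.resize(np.vstack([np.hstack([i[100:300,100:350] for i in im[:2]]),cv2.resize(im[2],(500,375))]),(700,805) if 0 else (520,598)))
E
```

```text
[0.4747 0.3092 0.1699] [-179.9399   -0.0297  -85.3908] [ 52.9124  12.9194 -17.8964   0.0753 -59.1664 -48.3417]
scene 610 [0.4789 0.2338 1.6263] 93.17941026360533 0.052549019607843084
 board 4470 [0.4804 0.2336 0.077 ] 0.06763738844527944
pepper 0.73 [ 0.5759 -0.0024]
pepper 0.6 [0.4999 0.26  ]
side 539 [0.4825 0.2258 1.6255] 93.13556500256655 0.058978873239436624
 board 3909 [0.4819 0.2308 0.0805] 0.10352941176470587
glass 0.59 [ 0.4479 -0.0032]
glass 0.21 [ 0.4797 -0.2497]
pepper 0.94 [ 0.5656 -0.0124]
pepper 0.2 [0.4896 0.2569]
wrist 7173 [0.4802 0.2328 1.641 ] 94.01995535052517 0.025850940960663094
 board 40453 [0.4815 0.2141 0.0794] 0.013030310431575653
```

View pics/b2.png

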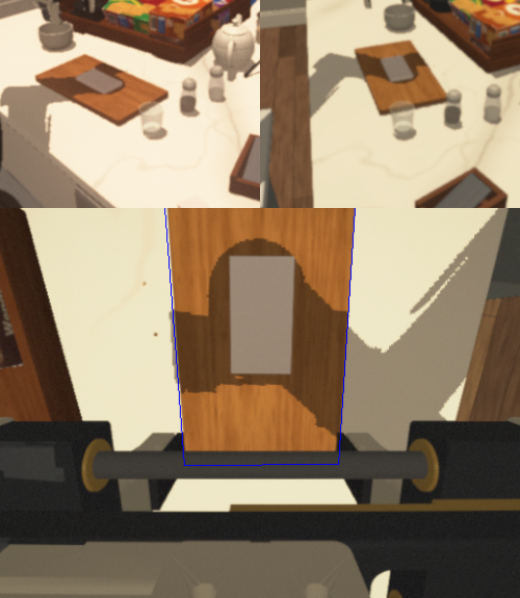

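The tile lies flat in the middle of the board: columns 230–294, rows 256–374 in the wrist view, centre about (0.480,0.232). Now the glass.

```bash
python3 - <<'E'
from h import *
plan([.451,-.003,.17],[180,0,0],14)
E
```

```text
[[[0.45, 0.07, -0.0], [0.0, -0.0, -0.022]], [[1.71, 0.27, -0.0], [0.0, -0.0, -0.083]], [[3.65, 0.58, -0.0], [0.0, -0.0, -0.176]], [[6.13, 0.97, -0.0], [0.0, -0.0, -0.296]], [[9.02, 1.43, -0.0], [0.0, -0.001, -0.435]]]
[[[2.65, 1.78, -0.0], [0.0, -0.0, -0.152]], [[5.42, 3.64, -0.0], [0.0, -0.0, -0.311]], [[8.19, 5.5, -0.01], [0.0, -0.001, -0.469]], [[10.84, 7.29, -0.01], [0.0, -0.001, -0.621]], [[13.26, 8.92, -0.01], [0.0, -0.001, -0.76]]]
[[[0.54, 2.45, -0.0], [0.0, -0.0, -0.12]], [[0.97, 4.37, -0.01], [0.0, -0.0, -0.213]], [[1.25, 5.62, -0.01], [0.0, -0.0, -0.274]], [[1.35, 6.06, -0.01], [0.0, -0.0, -0.296]]]
max step mm,deg 33.33592192625236 9.088173043707503
```

Call:
{"name": "move_arm", "arguments": {"targets": [[[0.45, 0.07, 0], [0, 0, -0.022]], [[1.71, 0.27, 0], [0, 0, -0.083]], [[3.65, 0.58, 0], [0, 0, -0.176]], [[6.13, 0.97, 0], [0, 0, -0.296]], [[9.02, 1.43, 0], [0, 0, -0.435]]]}}

```text
time_s: 17.48
tcp_pos: [0.4679, 0.2175, 0.1698]
eef_rot: [-180.0, -0.1, -60.2]
contact_force: [-0.3, 0.2, 0.3]
gripper_width: 0.0874
gripper_force: 0.0
```

Call:
{"name": "move_arm", "arguments": {"targets": [[[2.65, 1.78, 0], [0, 0, -0.152]], [[5.42, 3.64, 0], [0, 0, -0.311]], [[8.19, 5.5, 0], [0, 0, -0.469]], [[10.84, 7.29, 0], [0, 0, -0.621]], [[13.26, 8.92, 0], [0, 0, -0.76]]]}}

```text
time_s: 18.1
tcp_pos: [0.4555, 0.0578, 0.1702]
eef_rot: [180.0, -0.1, -16.6]
contact_force: [1.6, 0.8, 0.1]
gripper_width: 0.0871
gripper_force: 0.0
```

Call:
{"name": "move_arm", "arguments": {"targets": [[[0.54, 2.45, 0], [0, 0, -0.12]], [[0.97, 4.37, 0], [0, 0, -0.213]], [[1.25, 5.62, 0], [0, 0, -0.274]], [[1.35, 6.06, 0], [0, 0, -0.296]], [[1.35, 6.06, 0], [0, 0, -0.296]]]}}

```text
time_s: 18.73
tcp_pos: [0.4511, -0.003, 0.1701]
eef_rot: [179.9, -0.1, -0.0]
contact_force: [0.2, -0.4, -0.2]
gripper_width: 0.0872
gripper_force: 0.0
```

```bash
python3 - <<'E'
from h import *
np.set_printoptions(precision=4,suppress=True)
c=viewer.capture("wrist");s=r.get_state();print(s["tcp_pos"],s["eef_rot"],s["joints"])
for d in pinpoint("glass","wrist")[:2]: rr,cc=d["location"];print(d["score"],cc,rr,atz(c,(cc,rr),0))
for d in outline_of("glass","wrist")[:1]:
    m=d["mask"];f=fit([(c,m)],cone(),[.451,-.003],False);print(d["box"],m.sum(),f.x,f.fun)
im=c["image"].copy();cv2.polylines(im,[cv2.convexHull(proj(c,cone()+[f.x[0],f.x[1],0]).astype(int))],True,(0,0,255),1)
cv2.imwrite("pics/g1.png",im)
E
```

```text
[ 0.4512 -0.0027  0.1701] [179.9485  -0.0818  -0.018 ] [ 24.8873   1.7721 -31.1868   0.0968 -56.9885  65.0421]
0.8 253.5 182.2 [ 0.4461 -0.0012  0.    ]
0.53 35.4 154.8 [0.4783 0.2461 0.    ]
[225.3, 160.4, 284.2, 219.2] 2625 [ 0.4496 -0.0047] 0.04659204659204663
```

View pics/g1.png

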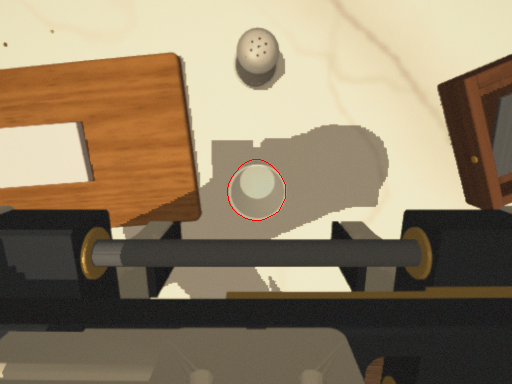

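The glass rim is at (257,190) with the fit overlaid, so its centre is about (0.449,-0.004).

Call:
{"name": "move_arm", "arguments": {"targets": [[[-0.2, 0.1, 3], [0, 0, 0]], [[-0.2, 0.1, 7], [0, 0, 0]], [[-0.2, 0.1, 11], [0, 0, 0]], [[-0.2, 0.1, 14], [0, 0, 0]], [[-0.2, 0.1, 14.6], [0, 0, 0]]], "jaw": 7.6}}

```text
time_s: 19.5
tcp_pos: [0.4481, -0.0042, 0.0225]
eef_rot: [179.9, 0.1, 0.0]
contact_force: [0.8, 0.0, 0.2]
gripper_width: 0.0759
gripper_force: 0.0
```

Call:
{"name": "move_arm", "arguments": {"targets": [[[0, 0, 0], [0, 0, 0]], [[0, 0, 0], [0, 0, 0]], [[0, 0, 0], [0, 0, 0]], [[0, 0, 0], [0, 0, 0]], [[0, 0, 0], [0, 0, 0]]], "jaw": 4.0, "squeeze": 12}}

```text
time_s: 20.12
tcp_pos: [0.4502, -0.0038, 0.025]
eef_rot: [180.0, -0.2, 0.1]
contact_force: [-0.6, -0.7, 7.1]
gripper_width: 0.0535
gripper_force: 12.0
```

Call:
{"name": "move_arm", "arguments": {"targets": [[[0, 0, -0.5], [0, 0, 0]], [[0, 0, -2], [0, 0, 0]], [[0, 0, -5], [0, 0, 0]], [[0, 0, -9], [0, 0, 0]], [[0, 0, -11], [0, 0, 0]]]}}

```text
time_s: 20.75
tcp_pos: [0.4496, -0.0037, 0.1363]
eef_rot: [180.0, -0.2, 0.0]
contact_force: [0.1, 0.1, -1.1]
gripper_width: 0.0534
gripper_force: 12.0
```

```bash
python3 - <<'E'
from h import *
np.set_printoptions(precision=4,suppress=True)
c=viewer.capture("wrist");s=r.get_state();print(s["tcp_pos"],s["eef_rot"],s["contact_force"])
p=np.array(s["tcp_pos"])
for d in outline_of("glass","wrist")[:2]:
    m=d["mask"];print(d["score"],d["box"])
    f=fit([(c,m)],cone()+[0,0,p[2]-.024],[p[0],p[1]],False);print(f.x-p[:2],f.fun)
plan([.480,.232,.12],[180,0,0],9)
E
```

```text
[ 0.4507 -0.0035  0.1381] [-179.972    -0.3493    0.0614] [1.3575 1.0082 1.4101]
0.56 [195.1, 188.5, 314.2, 292.3]
[-0.0005 -0.0011] 0.49227787535582335
[[[0.1, -0.81, 0.06], [-0.0, -0.0, 0.0]], [[0.38, -2.97, 0.21], [-0.0, -0.001, 0.0]], [[0.77, -6.1, 0.44], [-0.0, -0.001, 0.0]], [[1.24, -9.82, 0.7], [-0.0, -0.002, 0.0]], [[1.74, -13.73, 0.98], [-0.0, -0.003, 0.0]]]
[[[0.47, -3.71, 0.26], [-0.0, -0.001, 0.0]], [[0.86, -6.85, 0.48], [-0.0, -0.002, 0.0]], [[1.14, -9.01, 0.64], [-0.0, -0.002, 0.0]], [[1.24, -9.82, 0.69], [-0.0, -0.002, 0.0]]]
max step mm,deg 39.48944910629397 0.05228548900601584
```

Call:
{"name": "move_arm", "arguments": {"targets": [[[0.1, -0.81, 0.06], [0, 0, 0]], [[0.38, -2.97, 0.21], [0, 0, 0]], [[0.77, -6.1, 0.44], [0, 0, 0]], [[1.24, -9.82, 0.7], [0, 0, 0]], [[1.74, -13.73, 0.98], [0, 0, 0]]]}}

```text
time_s: 21.48
tcp_pos: [0.4657, 0.1344, 0.1227]
eef_rot: [179.9, 0.0, 0.0]
contact_force: [0.2, 0.3, 0.0]
gripper_width: 0.0537
gripper_force: 12.0
```

Call:
{"name": "move_arm", "arguments": {"targets": [[[0.47, -3.71, 0.26], [0, 0, 0]], [[0.86, -6.85, 0.48], [0, 0, 0]], [[1.2, -9.01, 0.64], [0, 0, 0]], [[1.3, -9.82, 0.69], [0, 0, 0]], [[1.3, -9.82, 0.69], [0, 0, 0]]]}}

```text
time_s: 22.1
tcp_pos: [0.4791, 0.2314, 0.1166]
eef_rot: [179.9, -0.0, 0.0]
contact_force: [-0.3, -0.7, -1.9]
gripper_width: 0.0537
gripper_force: 12.0
```

```bash
python3 - <<'E'
from h import *
np.set_printoptions(precision=4,suppress=True)
s=r.get_state();print(s["tcp_pos"],s["eef_rot"]);p=np.array(s["tcp_pos"])
C={k:viewer.capture(k) for k in("scene","side")}
for k,c in C.items():
    for d in outline_of("glass",k)[:1]:
        f=fit([(c,d["mask"])],cone()+[0,0,p[2]-.0245],p[:2],False);print(k,d["score"],d["box"],f.x,f.fun, f.x-p[:2])
cv2.imwrite("pics/g2.png",cv2.resize(np.hstack([C[k]["image"][60:260,100:350] for k in C]),(800,320)))
E
```

```text
[0.4791 0.2314 0.1166] [179.8933  -0.0147   0.0478]
scene 0.61 [177.3, 129.6, 198.5, 162.1] [0.4781 0.2357] 0.3471458773784355 [-0.001   0.0043]
side 0.51 [217.5, 128.3, 240.3, 150.6] [0.4797 0.2273] 0.6720109940448924 [ 0.0006 -0.0042]
```

View pics/g2.png

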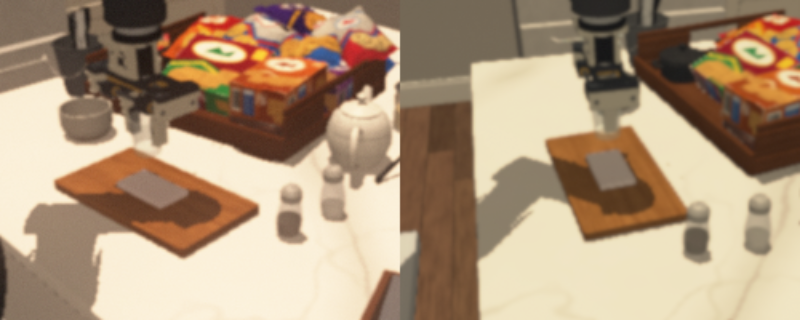

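The glass is held upright above the tile, at (150,135) in the left picture, and the shakers are where they were. I lower it.

Call:
{"name": "move_arm", "arguments": {"targets": [[[0.1, 0, 1.5], [0, 0, 0]], [[0.1, 0, 3.5], [0, 0, 0]], [[0.1, 0, 5], [0, 0, 0]], [[0.1, 0, 5.7], [0, 0, 0]], [[0.1, 0, 5.7], [0, 0, 0]]]}}

```text
time_s: 22.92
tcp_pos: [0.4803, 0.2313, 0.0596]
eef_rot: [179.9, -0.0, 0.0]
contact_force: [-0.5, 0.3, -0.7]
gripper_width: 0.0533
gripper_force: 12.0
```

Call:
{"name": "move_arm", "arguments": {"targets": [[[0, 0, 0.15], [0, 0, 0]], [[0, 0, 0.3], [0, 0, 0]], [[0, 0, 0.45], [0, 0, 0]], [[0, 0, 0.5], [0, 0, 0]], [[0, 0, 0.5], [0, 0, 0]]]}}

```text
time_s: 23.55
tcp_pos: [0.4805, 0.2315, 0.0552]
eef_rot: [179.9, -0.1, 0.0]
contact_force: [-0.2, -0.5, -0.8]
gripper_width: 0.0534
gripper_force: 12.0
```

Call:
{"name": "move_arm", "arguments": {"targets": [[[0, 0, 0.05], [0, 0, 0]], [[0, 0, 0.1], [0, 0, 0]], [[0, 0, 0.1], [0, 0, 0]], [[0, 0, 0.1], [0, 0, 0]]]}}

```text
time_s: 24.05
tcp_pos: [0.4805, 0.2315, 0.0541]
eef_rot: [179.9, -0.1, 0.0]
contact_force: [0.1, -0.4, -1.1]
gripper_width: 0.0532
gripper_force: 12.0
```

Call:
{"name": "move_arm", "arguments": {"targets": [[[0, 0, 0.05], [0, 0, 0]], [[0, 0, 0.1], [0, 0, 0]], [[0, 0, 0.1], [0, 0, 0]], [[0, 0, 0.1], [0, 0, 0]]]}}

```text
time_s: 24.55
tcp_pos: [0.4805, 0.2315, 0.0533]
eef_rot: [179.9, -0.1, 0.0]
contact_force: [-0.3, 0.6, 1.9]
gripper_width: 0.0536
gripper_force: 12.0
```

Call:
{"name": "move_arm", "arguments": {"targets": [[[0, 0, 0.05], [0, 0, 0]], [[0, 0, 0.1], [0, 0, 0]], [[0, 0, 0.1], [0, 0, 0]], [[0, 0, 0.1], [0, 0, 0]]]}}

```text
time_s: 25.05
tcp_pos: [0.481, 0.2316, 0.0531]
eef_rot: [180.0, -0.1, 0.1]
contact_force: [-0.6, -1.7, 10.7]
gripper_width: 0.0537
gripper_force: 12.0
```

Call:
{"name": "move_arm", "arguments": {"targets": [[[0, 0, -0.09], [0, 0, 0]], [[0, 0, -0.09], [0, 0, 0]]]}}

```text
time_s: 25.3
tcp_pos: [0.4806, 0.2315, 0.0532]
eef_rot: [179.9, -0.1, 0.0]
contact_force: [-0.8, -1.4, 3.3]
gripper_width: 0.0534
gripper_force: 12.0
```

Call:
{"name": "move_arm", "arguments": {"targets": [[[0, 0, 0], [0, 0, 0]], [[0, 0, 0], [0, 0, 0]], [[0, 0, 0], [0, 0, 0]], [[0, 0, 0], [0, 0, 0]]], "jaw": 7.8}}

```text
time_s: 25.8
tcp_pos: [0.4805, 0.2315, 0.0529]
eef_rot: [179.9, -0.1, 0.0]
contact_force: [0.0, -0.6, 0.0]
gripper_width: 0.0779
gripper_force: 0.0
```

Call:
{"name": "move_arm", "arguments": {"targets": [[[0, 0, -0.5], [0, 0, 0]], [[0, 0, -2], [0, 0, 0]], [[0, 0, -5], [0, 0, 0]], [[0, 0, -9], [0, 0, 0]], [[0, 0, -13], [0, 0, 0]]]}}

```text
time_s: 26.42
tcp_pos: [0.4803, 0.2316, 0.1855]
eef_rot: [180.0, -0.1, 0.0]
contact_force: [-0.2, 1.1, -0.2]
gripper_width: 0.0779
gripper_force: 0.0
```

```bash
python3 - <<'E'
from h import *
np.set_printoptions(precision=4,suppress=True)
C={k:viewer.capture(k) for k in("scene","side","wrist")}
s=r.get_state();print(s["time_s"],s["tcp_pos"])
for k,c in C.items():
    g=pick("glass",k,c,[.48,.232,.06]);f=fit([(c,g)],cone()+[0,0,.028],[.48,.232],False);print(k,"glass",f.x,f.fun)
    m=pick("tile",k,c,[.48,.232,.028])|g;P=box(.112,.062,.018,.028)
    h=np.array(cone())
    for n in("salt","pepper"):
        for d in pinpoint(n,k)[:1]: rr,cc=d["location"];print(n,round(d["score"],2),atz(c,(cc,rr),0)[:2])
im=[C[k]["image"] for k in C]
cv2.imwrite("pics/end.png",np.hstack([cv2.resize(im[0][100:250,130:330],(400,300)),cv2.resize(im[2],(400,300))]))
E
```

```text
26.575 [0.4815 0.2327 0.1866]
scene glass [0.4806 0.2378] 0.1542600896860986
salt 0.66 [ 0.6649 -0.0006]
pepper 0.86 [ 0.57  -0.005]
side glass [0.4824 0.2284] 0.11442542787286059
salt 0.84 [ 0.659  -0.0174]
pepper 0.96 [ 0.5643 -0.0077]
wrist glass [0.4803 0.2306] 0.05800821355236141Traceback (most recent call last):
  File "<stdin>", line 7, in <module>
TypeError: unsupported operand type(s) for |: 'NoneType' and 'bool'
```

The wrist fit puts the glass at (0.480,0.231) on the tile, and the gripper is clear. I take a last look before handing in.

```bash
python3 - <<'E'
from h import *
a=viewer.capture("scene")["image"];b=viewer.capture("wrist")["image"]
cv2.imwrite("pics/end.png",np.hstack([cv2.resize(a[100:250,130:330],(400,300)),cv2.resize(b,(400,300))]))
E
```

```text
(no output)
```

View pics/end.png

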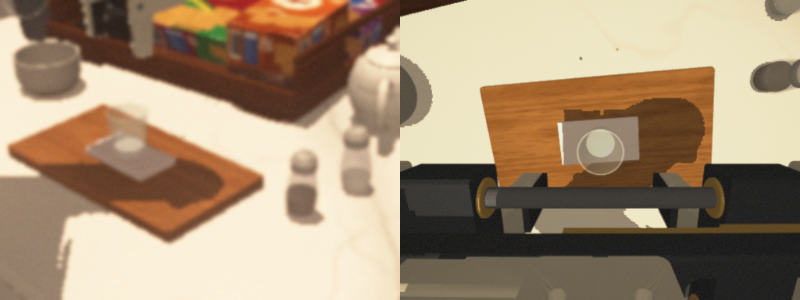

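The glass stands upright in the middle of the tile: foot at (600,143) in the wrist view, tile from column 560 to 638. The tile is in the middle of the board and the shakers have not moved. Handing in.

```bash
python3 -c "
from h import *
print(r.close_job())"
```

```text
the job is handed in; nothing more can be done
None
```

The job is handed in at about 27 s: the tile lies flat, same side up, in the middle of the board, the glass stands upright in the middle of it, and the shakers were left where they stood.

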